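Turn the valve disc over onto the rubber mat with the flat lifter

ROBOT

A 6-joint arm with a two-finger parallel gripper is mounted at the origin on a cart in front of the work surface, level with it; the furniture and walls round the work are solid. World frame = base frame: x ahead of the robot, y to its left, z up, the work surface at z = 0. Lengths are in m, angles in rad, forces in N, time in s.
With the tool pointing down it reaches from about 0.35 to 0.775 m from the base axis. Payload 5.5 kg.
Tool frame: the origin (TCP) lies at the very end of the fingers, on their centre line; the grasp point (between the pads) lies 19 mm behind it; z points along the fingers, y is the direction in which the jaws open and shut (so a half turn about z gives the same grasp; the last joint's range is limited). The gripper opens to 85 mm and grips with 20 to 120 N. Pads are 22 mm wide; open, the fingers measure 114 mm over their backs; the gripper's body (76 mm by 85 mm) begins 54 mm behind the grasp point. The pads swing forward as they close: fully open they stand 13 mm farther back than shut.
Start: joints at [-1.413, 0.313, 0.046, 1.304, 0, 1.431], TCP at [0.169, -0.55, 0.231] pointing down, gripper open.
Joint ranges: [-2.76, 2.76], [-0.86, 1.69], [-1.03, 1.26], [-2.2, 2.34], [-1.47, 1.5], [-3.14, 3.14]. Speed limits (rad/s): [2.57, 2.57, 3.14, 3.14, 3.14, 3.14].

INTERFACE

Orientations are given as a unit quaternion [w, x, y, z].
In Python, from workcell import get_state, read_camera, hand_in, find_in, silhouettes gives the robot as it stands. The module is installed in compiled form; this text tells all that it offers.
- The arm moves only by the tool send_rows, never from a script. Its argument "deltas" is a list that holds one entry, the list of rows, each a list of 6 numbers: the shift along the world's x, y, z in cm, then the turn, a rotation vector about the world's x, y, z in degrees. In form: [[[dx, dy, dz, wx, wy, wz], ...]]. A call has 1 to 12 rows; each row is the pose to reach, as a shift and turn from the pose commanded when the call began; what a row does not reach only later rows make up. A row lasts 1/10 s, in which the tool goes at most 50 mm and 8.59 degrees, less where a joint would pass 70% of its speed; a pose out of reach is approached as far as the arm can. A call with a gripper value outside its range is refused whole. "jaw" is the opening, from -1 (shut) to 1 (fully open), so that 0 is half open, set as the call begins (left out, the last holds). The fingers move at their own pace and stop on an object; "force" is the grip in N (left out, the last holds). Time passes only in rows, so rows that repeat a pose let the fingers close. It gives the time, the measured TCP pose, the force and the opening at its end, in the units of the state.
- get_state(): the state, without advancing time (a new reading comes with each control period).
- read_camera(name): name is "side" or "top" or "wrist"; returns a dict with "img" (420x560x3 uint8, red, green, blue), "z_map" (420x560 float32, m along the optical axis (not along the pixel's ray), 0 where there is no reading), "vfov" (degrees; the focal length in pixels is half the picture's height over the tangent of half this angle, whatever the lens; pixels are square), "cx", "cy" (the principal point, pixels), "R" (3x3) and "t" (3): a world point X has camera coordinates R X + t; the wrist camera has in their place "hand_eye" (4x4, takes a point from camera to tool coordinates, whose origin is the TCP and whose axes are the flange's). Camera axes: x right, y down, z forward; pixel columns grow to the right and rows downward; lengths in m; the calibration is good to about 2 mm. A picture is of the moment at which its call begins: read the wrist's pose just before it.
- hand_in(): hands the job in, once; it reports no verdict.
Trained networks look in a picture, given as the dict that the camera call returned (one of the last four; its "shot" number tells which), for a name from the list of things; names that differ only in an ending like _2 or _b are one class to them, and where a whole thing is asked for, a point or a joint stands for the part that bears it (a point fixed in the world has none). Each returns a list of dicts, best first, with "conf" (0 to 1); they miss things now and then, are a little off and sometimes report something else, mostly with a low value. They report only what shows in the picture. A call takes as long as a camera call.
- find_in(picture, thing): "box" ([centre column, centre row, width, height] in pixels, round what is visible of it).
- silhouettes(picture, thing): "mask" (420x560 bool, what is visible of it) and "box" ([centre column, centre row, width, height] in pixels, round what is visible of it).
The state is a dict: "clock": time; "joint_pos": joint angles; "qvel": joint speeds; "tau": joint torques, N m; "tcp_pos": TCP position; "orientation": TCP orientation; "wrist_force": force on the tool from outside, world axes, zero at the start; "ft_torque": the same for the moment, N m; "finger_gap": finger opening in m.
Only numpy, scipy, OpenCV 4.12 (cv2) and the standard library are available. Lean on these libraries where they do the work, as an engineer would, in place of code of your own. Each camera call takes 0.05 s, during which the arm holds its last target.

TASK

Pick up the flat-bladed lifter, slide its blade under the steel disc on the turnover stand and tip the disc up and over the step, so that it lies flat on the rubber mat of the stand with its raised ring face down. Do not touch the disc with the gripper or the arm, only with the lifter. Then lay the lifter flat on the bench, the same way up as you found it and clear of the stand, and leave the other things where they are.

Things in the scene. Friction and masses are not known exactly. Their poses are not given: they have to be found in the camera images.
- stand: Fixed aluminium turnover stand, 190 x 130 mm. Origin on the bench under the middle of the step edge; +x is the way the disc is turned, z up. x -90 to -26: slot 46 mm wide (y +-23), open at the front (-x) and above, floor at z 24, between two dark rails with tops at z 36; x -26 to 0: cross rail, top z 36. At x 0 a step up to z 42: rubber mat (x 2 to 91, y +-53) with low fences to z 51 on three sides.
- disc: Steel valve disc, 80 mm diameter, 9 mm thick, 0.15 to 0.25 kg, plus a raised ring (56 mm diameter, 2 mm high) on one face. Origin at the centre of the plain back face, z axis out of the face with the ring. Starts ring up on the rails, its far edge within 3 mm of the step, so it bridges the slot.
- lifter: Lifter (spatula), about 0.12 kg, lying flat on the bench. Origin under the middle of the handle, +x towards the blade, z up. Wooden handle 100 x 20 x 24 mm (x +-50, z 0 to 24). Flat steel blade 3 mm thick (z 0 to 3), 34 mm wide, ends at x = 140 mm; from x 46 to 62 its neck is 16 mm wide. Grip the handle across its 20 mm width.
- lifter_grip (a point): Middle of the lifter's handle, 12 mm above its underside; same axes as the lifter.
- drawing_post: Obstacle: foot of a fixed black pole, about 0.7 m tall, at the front edge of the bench; a lamp stand of like height stands 60 mm nearer the robot and 140 mm farther left, its jointed arm (on a swivel, set differently each time) reaching forward over the bench above 0.4 m. Keep the arm to their right.
- marker: Bystander: loose marker pen, 15 x 130 mm, lying on the bench.
- dish: Bystander: loose shallow round dish, 87 mm diameter, 9 mm high.
- tin: Bystander: loose small round tin, 46 mm diameter, 30 mm high.

How it is judged:
On the way:
1. the lifter holds the disc tipped up by 35 to 100 degrees (contact force between lifter and disc above 0.1 N and angle between disc's own z axis and vertical between 0.6 and 1.75 rad), for 0.1 s.
At the end, for the whole second after the job is handed in: The disc lies at rest flat (within 6 degrees) on the mat, ring down, its centre 15 to 75 mm beyond the step and within 35 mm of the stand's midline. The lifter lies at rest flat on the bench, right way up, not touching the stand (angle between disc's own z axis and vertical above 3.04 rad and x of disc in the frame of stand between 0.015 and 0.075 m and y of disc in the frame of stand between -0.035 and 0.035 m and z of disc in the frame of stand below 0.057 m and linear speed of each of disc, lifter below 0.02 m/s and height (world z) of lifter_grip below 0.018 m and angle between lifter's own z axis and vertical below 0.1 rad and contact force between lifter and stand below 0.05 N).
It fails at once if the gripper or arm touches the disc (contact force between any of the fingers, the arm and disc above 0.5 N).
It fails at once if the marker, dish or tin is moved by more than 30 mm (distance of any of marker, dish, tin from where it was at the start of the episode above 0.03 m).
It also fails if it takes over 45 s, if anything falls off the work surface, if the arm or the gripper's body presses on something with over 40 N, if the wrist force passes 120 N, or if a joint passes its speed limit or range.

## Working session

There is one attempt and no reset: what is moved stays moved. The work goes in short steps, Python scripts to look and compute and a tool call to move; the robot and the scene stay as the last step left them, time stands still between calls to the robot, and variables do not carry over. Pictures are saved under pics/ and viewed, and the job is handed in when it is done.

Besides the shell and the picture viewer there is one more tool, called after "Emit:" as name([rows], argument=value, ...), one row to a line, values as JSON. send_rows: Moves the arm, as the interface text tells. Its arguments: {"type":"object","properties":{"deltas":{"type":"array","items":{"type":"array","items":{"type":"array","items":{"type":"number"}}}},"jaw":{"type":"number"},"force":{"type":"number"}},"required":["deltas"]}

```bash
ls; mkdir -p pics; cat > h.py <<'E'
import numpy as np, cv2
from workcell import *
def K(p):
    H,W=p["img"].shape[:2]; f=H/2/np.tan(np.radians(p["vfov"])/2); return f,p["cx"],p["cy"]
def world(p,m=None,T=None):
    f,cx,cy=K(p); z=p["z_map"]; v,u=np.mgrid[:z.shape[0],:z.shape[1]]
    X=np.stack([(u-cx)/f*z,(v-cy)/f*z,z],-1)
    if "R" in p: W=(X-np.array(p["t"]))@np.array(p["R"])
    else: W=X@(T@p["hand_eye"])[:3,:3].T+(T@p["hand_eye"])[:3,3]
    return W
def proj(p,X):
    f,cx,cy=K(p); c=np.array(p["R"])@np.array(X)+np.array(p["t"]); return f*c[0]/c[2]+cx,f*c[1]/c[2]+cy
def save(p,n): cv2.imwrite("pics/"+n+".png",p["img"][:,:,::-1])
E
python3 - <<'E'
from h import *
s=get_state();print(s)
import pickle
for n in ["side","top"]:
    p=read_camera(n);save(p,n+"0");pickle.dump(p,open(n+"0.pkl","wb"))
    W=world(p)
    for t in ["stand","disc","lifter","drawing_post","marker","dish","tin"]:
        for r in silhouettes(p,t)[:2]:
            m=r["mask"]&(p["z_map"]>0)
            q=W[m]
            print(n,t,round(r["conf"],2),np.round(r["box"]),m.sum(),np.round(np.median(q,0),3) if len(q) else "", np.round(np.percentile(q,2,axis=0),3) if len(q) else "",np.round(np.percentile(q,98,axis=0),3) if len(q) else "")
            np.save(f"m_{n}_{t}.npy",r["mask"]) if r is not None else 0
E
```

```text
pics
{'clock': 0.0, 'joint_pos': array([-1.41259634e+00,  3.13978267e-01,  4.49695534e-02,  1.30357477e+00,
       -3.08237022e-06,  1.43120788e+00]), 'qvel': array([ 3.31348823e-04,  1.42784435e-03, -5.79793842e-05, -6.86047657e-04,
       -1.28647729e-03,  9.48865224e-04]), 'tau': array([-1.44905174e-03, -4.80617630e+01,  2.98538429e+01,  1.90953462e-02,
       -2.55191353e-04, -8.30899552e-06]), 'tcp_pos': array([ 0.16862481, -0.54919077,  0.23041759]), 'orientation': array([-8.93523268e-04,  9.88935324e-01,  1.48344619e-01, -9.85641274e-06]), 'wrist_force': array([-0.56967868,  0.39931283, -0.37971978]), 'ft_torque': array([ 0.00185166, -0.01061087, -0.01831659]), 'finger_gap': 0.08535624824417076}
side stand 0.69 [266. 251.  89.  58.] 3385 [ 0.583 -0.107  0.04 ] [ 0.508 -0.245  0.004] [ 0.655 -0.072  0.051]
side disc 0.72 [277. 230.  38.  22.] 566 [ 0.567 -0.211  0.045] [ 0.533 -0.255  0.038] [ 0.602 -0.182  0.048]
side lifter 0.71 [367. 247.  19.  49.] 438 [ 0.377 -0.231  0.005] [ 0.355 -0.323 -0.001] [ 0.387 -0.072  0.097]
side marker 0.62 [277. 230.  41.  22.] 629 [ 0.566 -0.
[... 235 characters left out ...]
651 -0.461 -0.   ] [ 0.692 -0.353  0.031]
top stand 0.79 [237. 194.  86.  75.] 3677 [ 0.591 -0.16   0.042] [ 0.511 -0.27   0.002] [ 0.653 -0.082  0.054]
top disc 0.59 [318. 157.  19.  21.] 269 [ 0.673 -0.376  0.03 ] [ 0.654 -0.395  0.015] [ 0.694 -0.357  0.034]
top lifter 0.64 [264. 279.  77.  12.] 811 [ 0.375 -0.214  0.006] [ 0.359 -0.328  0.001] [ 0.39  -0.146  0.027]
top marker 0.54 [374. 249.  32.  45.] 297 [ 0.453 -0.506  0.014] [ 0.403 -0.541  0.008] [ 0.497 -0.463  0.018]
top dish 0.46 [266. 280.  77.  15.] 730 [ 0.375 -0.212  0.006] [ 0.359 -0.323  0.001] [ 0.39  -0.149  0.027]
top tin 0.85 [320. 158.  22.  22.] 334 [ 0.672 -0.376  0.03 ] [ 0.653 -0.4   -0.001] [ 0.694 -0.355  0.034]
```

```bash
python3 - <<'E'
import cv2
for n in ["side0","top0"]:
    i=cv2.imread(f"pics/{n}.png"); print(i.shape)
i=cv2.imread("pics/top0.png")[120:320,160:420]
cv2.imwrite("pics/top0c.png",cv2.resize(i,None,fx=3,fy=3,interpolation=cv2.INTER_CUBIC))
i=cv2.imread("pics/side0.png")[170:310,160:420]
cv2.imwrite("pics/side0c.png",cv2.resize(i,None,fx=3,fy=3,interpolation=cv2.INTER_CUBIC))
E
```

```text
(420, 560, 3)
(420, 560, 3)
```

View pics/top0.png

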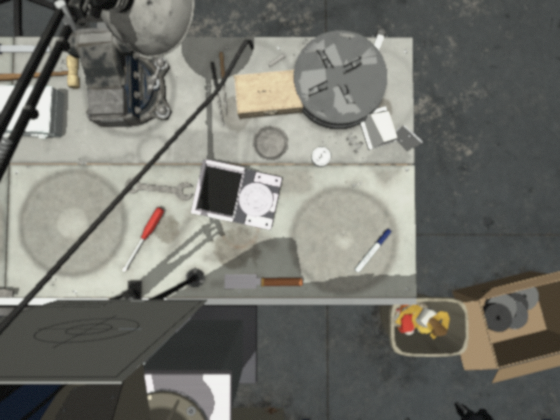

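View pics/side0.png

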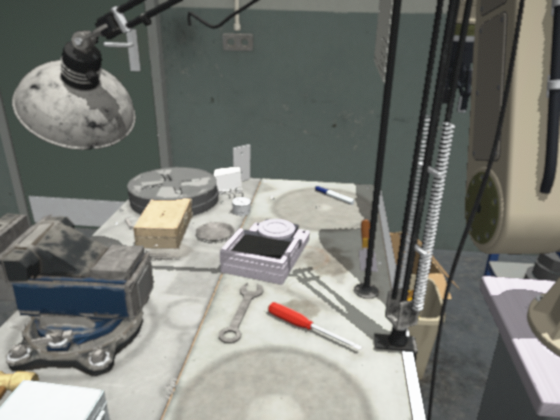

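View pics/top0c.png

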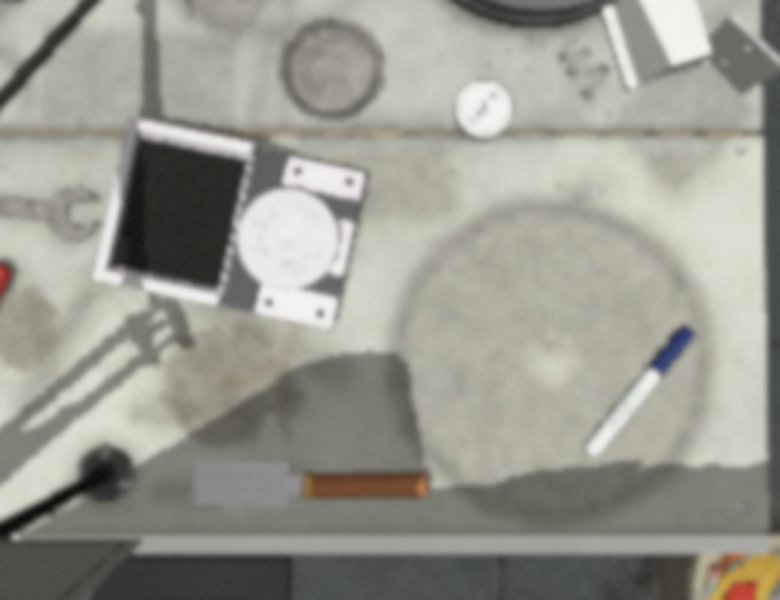

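View pics/side0c.png

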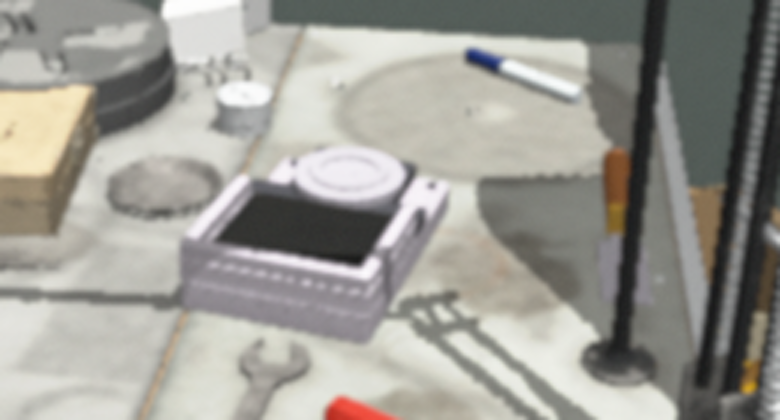

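```bash
python3 - <<'E'
from h import *
import pickle
p=pickle.load(open("top0.pkl","rb")); W=world(p)
print(K(p), "cam", -np.array(p["R"]).T@p["t"])
z=W[...,2]; roi=np.zeros(z.shape,bool); roi[150:235,180:290]=1
m=roi&(z>0.015)&(z<0.07)
r=cv2.minAreaRect((W[m][:,:2]*1000).astype(np.float32)); print("stand rect",r); print(cv2.boxPoints(r))
for u,v in [(257,200),(220,190),(262,180),(250,222)]: print(u,v,W[v,u])
lm=np.zeros(z.shape,bool); lm[270:292,220:308]=1
h=lm&(z>0.012)&(z<.05); r=cv2.minAreaRect((W[h][:,:2]*1000).astype(np.float32)); print("handle",r,np.median(W[h],0))
print(np.round(W[281,222:308:4],3))
print("post",W[275,195])
E
```

```text
(np.float64(380.72517162451487), 279.8649094774755, 212.97228818896036) cam [ 0.49388027 -0.27793282  0.9367006 ]
stand rect ((582.1427612304688, -176.5885009765625), (190.07078552246094, 130.04127502441406), 77.92420196533203)
[[ 498.679    -255.91824 ]
 [ 625.84265  -283.1236  ]
 [ 665.60657   -97.25876 ]
 [ 538.4429    -70.053406]]
257 200 [ 0.56678795 -0.226087    0.04758115]
220 190 [ 0.59083798 -0.13837707  0.04178426]
262 180 [ 0.61675519 -0.23668515  0.02627759]
250 222 [ 0.51576142 -0.20833717  0.02671395]
handle ((375.1132507324219, -282.6283874511719), (100.4046859741211, 19.384063720703125), 89.96471405029297) [ 0.37560513 -0.28252209  0.02406899]
[[ 0.372 -0.139  0.001]
 [ 0.373 -0.149  0.007]
 [ 0.373 -0.159  0.003]
 [ 0.373 -0.168  0.005]
 [ 0.373 -0.178  0.004]
 [ 0.373 -0.188  0.003]
 [ 0.373 -0.197  0.004]
 [ 0.373 -0.207  0.005]
 [ 0.373 -0.217  0.004]
 [ 0.373 -0.227  0.002]
 [ 0.375 -0.237  0.022]
 [ 0.375 -0.247  0.024]
 [ 0.375 -0.256  0.024]
 [ 0.376 -0.266  0.026]
 [ 0.376 -0.275  0.025]
 [ 0.376 -0.285  0.028]
 [ 0.375 -0.294  0.022]
 [ 0.376 -0.304  0.027]
 [ 0.376 -0.313  0.024]
 [ 0.376 -0.323  0.027]
 [ 0.375 -0.333  0.021]
 [ 0.373 -0.344  0.003]]
post [ 0.38820696 -0.0752192   0.0122255 ]
```

```bash
python3 - <<'E'
from h import *
import pickle
p=pickle.load(open("top0.pkl","rb")); W=world(p)
z=W[...,2]
for u,v in [(250,45),(240,57),(225,75),(200,103),(150,160),(100,218),(50,275),(195,275),(180,282),(150,292),(100,310),(150,20)]:
    q=W[v-4:v+5,u-4:u+5].reshape(-1,3); q=q[np.argmax(q[:,2])]; print(u,v,np.round(q,3))
# disc
m=np.zeros(z.shape,bool); m[180:222,232:285]=1
m&=(z>0.0415)&(z<0.06)
a=np.radians(77.92); ex=np.array([np.cos(a),np.sin(a)]); ey=np.array([-ex[1],ex[0]])
o=np.array([.58214,-.17659])-0.005*ex; print("origin",o)
q=(W[...,:2]-o)@np.stack([ex,ey],1)
d=q[m]; d=d[d[:,0]<-3]
r=cv2.minEnclosingCircle((d*1000).astype(np.float32)); print(r, d.min(0),d.max(0))
# ortho map of the stand
S=p["img"]
# profile along y=+-57 and 0: gray & z versus x
for y in (0,45,-57,57):
    print("y",y,[(x, int(S[v,u].mean()), round(float(z[v,u])*1000)) for x in range(-96,105,6) for u,v in [tuple(int(round(c)) for c in proj(p,np.append(o+ex*x/1000+ey*y/1000,0.042)))]])
s=pickle.load(open("side0.pkl","rb")); print("side cam",-np.array(s["R"]).T@s["t"]); Ws=world(s)
for u,v in [(368,290),(400,320),(400,340),(385,60),(100,20),(140,15),(190,20),(225,22),(500,100),(530,180),(425,200),(545,40),(500,240),(465,60)]:print(u,v,np.round(Ws[v,u],3))
E
```

```text
250 45 [ 0.733 -0.236  0.469]
240 57 [ 0.718 -0.226  0.465]
225 75 [ 0.494 -0.278  0.937]
200 103 [ 0.649 -0.178  0.468]
150 160 [ 0.569 -0.129  0.512]
100 218 [ 0.504 -0.091  0.548]
50 275 [ 0.494 -0.278  0.937]
195 275 [ 0.385 -0.078  0.065]
180 282 [ 0.494 -0.278  0.937]
150 292 [ 0.388 -0.073  0.312]
100 310 [ 0.4   -0.074  0.499]
150 20 [ 0.822 -0.08   0.369]
origin [ 0.58109361 -0.18147928]Traceback (most recent call last):
  File "<stdin>", line 14, in <module>
    return umr_minimum(a, axis, None, out, keepdims, initial, where)
ValueError: zero-size array to reduction operation minimum which has no identity
```

```bash
python3 - <<'E'
from h import *
import pickle
p=pickle.load(open("top0.pkl","rb")); W=world(p)
z=W[...,2]
m=np.zeros(z.shape,bool); m[180:222,232:285]=1
m&=(z>0.0405)&(z<0.06)
a=np.radians(77.92); ex=np.array([np.cos(a),np.sin(a)]); ey=np.array([-ex[1],ex[0]])
o=np.array([.58214,-.17659])-0.005*ex; print("origin",o)
q=(W[...,:2]-o)@np.stack([ex,ey],1)*1000
d=q[m]; d=d[d[:,0]<-3]
r=cv2.minEnclosingCircle(d.astype(np.float32)); print(r, d.min(0),d.max(0))
S=p["img"]
for y in (0,45,-57,57):
    print("y",y,[(x, int(S[v,u].mean()), round(float(z[v,u])*1000)) for x in range(-96,105,6) for u,v in [tuple(int(round(c)) for c in proj(p,np.append(o+ex*x/1000+ey*y/1000,0.042)))]])
s=pickle.load(open("side0.pkl","rb")); print("side cam",-np.array(s["R"]).T@s["t"]); Ws=world(s)
for u,v in [(368,290),(400,320),(400,340),(385,60),(140,15),(190,20),(225,22),(500,100),(530,180),(425,200),(545,40),(500,240),(465,60)]:print(u,v,np.round(Ws[v,u],3))
E
```

```text
origin [ 0.58109361 -0.18147928]
((-45.1796760559082, 10.403830528259277), 56.84889602661133) [-88.19882966 -36.81881117] [-3.05233068 58.71496045]
y 0 [(-96, 171, -2), (-90, 183, 1), (-84, 222, 25), (-78, 227, 45), (-72, 235, 47), (-66, 233, 45), (-60, 233, 46), (-54, 232, 47), (-48, 234, 48), (-42, 237, 44), (-36, 235, 48), (-30, 234, 45), (-24, 226, 47), (-18, 229, 45), (-12, 231, 47), (-6, 230, 47), (0, 172, 42), (6, 60, 45), (12, 41, 41), (18, 40, 45), (24, 41, 41), (30, 40, 43), (36, 40, 43), (42, 40, 46), (48, 41, 43), (54, 42, 44), (60, 41, 42), (66, 43, 40), (72, 35, 43), (78, 26, 42), (84, 34, 43), (90, 95, 44), (96, 205, 54), (102, 193, 2)]
y 45 [(-96, 181, 2), (-90, 180, -1), (-84, 237, 25), (-78, 239, 26), (-72, 238, 24), (-66, 240, 25), (-60, 239, 27), (-54, 241, 23), (-48, 235, 24), (-42, 238, 26), (-36, 237, 27), (-30, 209, 27), (-24, 102, 36), (-18, 100, 39), (-12, 98, 37), (-6, 102, 36), (0, 152, 40), (6, 60, 43), (12, 40, 45), (18, 41, 42), (24, 41, 43), (30, 42, 43), (36, 40, 42), (42, 41, 44), (48, 40, 43), (54, 41, 43), (60, 34, 47), (66, 27, 40), (72, 22, 44), 
[... 845 characters left out ...]
6, 99, 34), (0, 161, 39), (6, 177, 52), (12, 202, 53), (18, 171, 51), (24, 204, 52), (30, 180, 51), (36, 207, 51), (42, 181, 52), (48, 158, 39), (54, 184, 50), (60, 155, 51), (66, 136, 50), (72, 127, 52), (78, 162, 52), (84, 173, 53), (90, 191, 51), (96, 231, 49), (102, 201, 51)]
side cam [0.45963154 0.68356119 0.51558463]
368 290 [ 0.377 -0.065  0.008]
400 320 [0.343 0.095 0.068]
400 340 [0.336 0.082 0.021]
385 60 [0.398 0.024 0.428]
140 15 [ 0.733 -0.001  0.473]
190 20 [ 0.734 -0.239  0.452]
225 22 [ 0.655 -0.181  0.455]
500 100 [0.245 0.029 0.383]
530 180 [0.205 0.082 0.294]
425 200 [-0.069 -1.801 -0.548]
545 40 [0.205 0.026 0.459]
500 240 [0.23  0.098 0.213]
465 60 [ 0.164 -0.514  0.363]
```

```bash
cat >> h.py <<'E'
from scipy.spatial.transform import Rotation as Ro
def rot(s=None):
    s=s or get_state(); w,x,y,z=s["orientation"]; return Ro.from_quat([x,y,z,w])
def Rt(yaw,tilt):  # yaw of lifter x (deg), tilt: tool lean (deg), + = tool pointing back (-x), i.e. tilt=-40 wrist behind
    a=np.radians(yaw);b=np.radians(tilt)
    ex=np.array([np.cos(a),np.sin(a),0]);ez=np.array([0,0,1.]);
    tz=-np.sin(b)*ex-np.cos(b)*ez; ty=np.cross(ex,ez) ; tx=np.cross(ty,tz)
    return Ro.from_matrix(np.stack([tx,ty,tz],1))
def delta(pos,R,s=None):
    s=s or get_state(); d=(np.array(pos)-s["tcp_pos"])*100; r=(R*rot(s).inv()).as_rotvec(degrees=True)
    return np.round(d,2),np.round(r,2)
E
python3 - <<'E'
from h import *
import pickle
print(Rt(90,-40).as_matrix().round(3))
print(delta([.375,-.277,.12],Rt(90,-40)), delta([.375,-.277,.12],Rt(90,0)))
p=pickle.load(open("top0.pkl","rb")); W=world(p);z=W[...,2]
a=np.radians(77.92); ex=np.array([np.cos(a),np.sin(a)]); ey=np.array([-ex[1],ex[0]]);o=np.array([.58109,-.18148])
q=(W[...,:2]-o)@np.stack([ex,ey],1)*1000
m=(z>.0425)&(z<.055)&(q[...,0]<-3)&(q[...,0]>-90)&(abs(q[...,1])<44)
d=q[m].astype(np.float32);print(len(d),d.mean(0),cv2.minEnclosingCircle(d),cv2.fitEllipse(cv2.convexHull(d)))
E
```

```text
[[ 0.     1.     0.   ]
 [ 0.766  0.     0.643]
 [ 0.643  0.    -0.766]]
(array([ 20.63,  27.27, -11.13]), array([ 34.37, -25.4 ,  69.79])) (array([ 20.63,  27.27, -11.13]), array([0.000e+00, 1.000e-02, 7.294e+01]))
891 [-41.808613   2.271996] ((-41.55320739746094, 2.20251727104187), 39.664154052734375) ((-41.67946243286133, 2.1389293670654297), (78.25511932373047, 78.55415344238281), 14.810077667236328)
```

Emit:
send_rows([
  [[20.6,27.3,-11.1,34.4,-25.4,69.8],[20.6,27.3,-11.1,34.4,-25.4,69.8],[20.6,27.3,-11.1,34.4,-25.4,69.8],[20.6,27.3,-11.1,34.4,-25.4,69.8],[20.6,27.3,-11.1,34.4,-25.4,69.8],[20.6,27.3,-11.1,34.4,-25.4,69.8],[20.6,27.3,-11.1,34.4,-25.4,69.8],[20.6,27.3,-11.1,34.4,-25.4,69.8],[20.6,27.3,-11.1,34.4,-25.4,69.8],[20.6,27.3,-11.1,34.4,-25.4,69.8],[20.6,27.3,-11.1,34.4,-25.4,69.8],[20.6,27.3,-11.1,34.4,-25.4,69.8]],
], jaw=-0.1)

```text
clock: 2.0
tcp_pos: [0.3748, -0.2769, 0.1199]
orientation: [-0.242, 0.665, 0.664, 0.242]
wrist_force: [-0.5, -0.4, 0.5]
finger_gap: 0.0382
```

```bash
python3 - <<'E'
from h import *
s=get_state();print(s["clock"],s["tcp_pos"],s["joint_pos"],s["wrist_force"],s["finger_gap"])
T=np.eye(4);T[:3,:3]=rot(s).as_matrix();T[:3,3]=s["tcp_pos"]
p=read_camera("wrist");save(p,"w1");W=world(p,T=T)
p2=read_camera("top");save(p2,"t1")
p3=read_camera("side");save(p3,"s1")
m=(W[...,2]>.013)&(W[...,2]<.04)&(p["z_map"]>0)&(W[...,0]>.35)&(W[...,0]<.4)&(W[...,1]<-.22)&(W[...,1]>-.35)
if m.sum(): print(m.sum(),cv2.minAreaRect((W[m][:,:2]*1000).astype(np.float32)),np.median(W[m],0))
print(delta([.375,-.277,.01],Rt(90,-40)))
E
```

```text
2.0 [ 0.37483395 -0.27690188  0.11992463] [-1.03087688  0.63752748  0.03605198  1.59308743  0.33666271  0.43203015] [-0.45233246 -0.36062023  0.51839076] 0.038169797263848886
3467 ((373.4034118652344, -285.51031494140625), (20.65045166015625, 98.44019317626953), 0.6901691555976868) [ 0.37317582 -0.29021459  0.0240459 ]
(array([  0.04,  -0.02, -11.09]), array([0.06, 0.01, 0.05]))
```

View pics/w1.png

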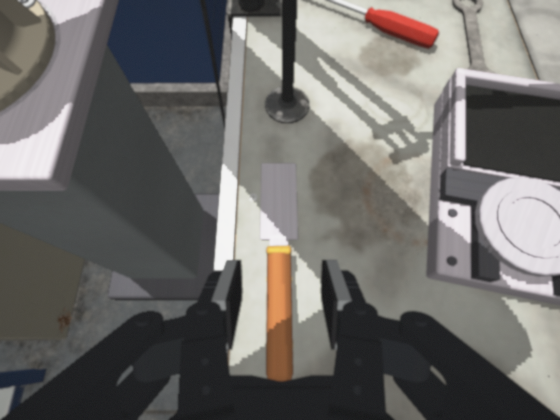

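View pics/t1.png

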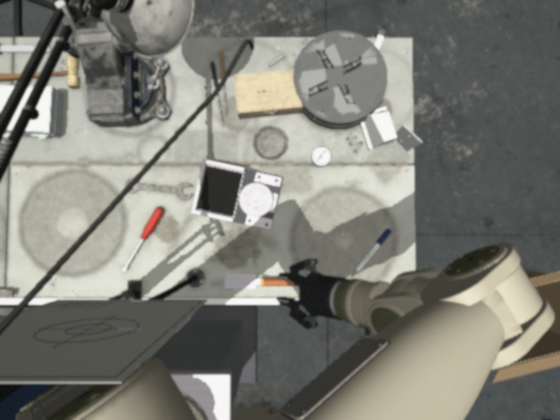

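View pics/s1.png

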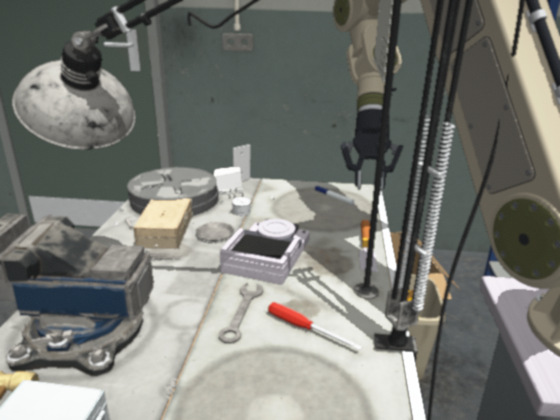

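Emit:
send_rows([
  [[0,0,-4,0,0,0],[0,0,-8,0,0,0],[-0.1,0,-10,0,0,0],[-0.1,0,-11,0,0,0],[-0.1,0,-11,0,0,0],[-0.1,0,-11,0,0,0]],
])

```text
clock: 2.75
tcp_pos: [0.374, -0.2772, 0.0115]
orientation: [-0.241, 0.665, 0.665, 0.242]
wrist_force: [-0.0, 0.5, -0.6]
finger_gap: 0.0387
```

Emit:
send_rows([
  [[0,0,0,0,0,0],[0,0,0,0,0,0],[0,0,0,0,0,0],[0,0,0,0,0,0],[0,0,0,0,0,0],[0,0,0,0,0,0]],
], jaw=-1, force=100)

```text
clock: 3.35
tcp_pos: [0.3742, -0.2778, 0.0119]
orientation: [-0.241, 0.665, 0.665, 0.242]
wrist_force: [-1.6, -1.9, 6.0]
finger_gap: 0.0178
```

Emit:
send_rows([
  [[0,0,2,0,0,0],[0,0,5,0,0,0],[0,0,8,0,0,0],[0,-1,10,0,0,0],[0,-1,10,0,0,0],[0,-1,10,0,0,0]],
])

```text
clock: 3.95
tcp_pos: [0.3739, -0.2872, 0.1102]
orientation: [-0.241, 0.664, 0.665, 0.242]
wrist_force: [-0.5, 0.6, -1.8]
finger_gap: 0.0177
```

```bash
python3 - <<'E'
from h import *
s=get_state();print(s["clock"],s["tcp_pos"],s["joint_pos"],s["wrist_force"],s["finger_gap"])
T=np.eye(4);T[:3,:3]=rot(s).as_matrix();T[:3,3]=s["tcp_pos"]
p=read_camera("wrist");save(p,"w2");W=world(p,T=T)
for u,v in [(280,y) for y in range(170,380,15)]: print(u,v,np.round(W[v,u],4))
p3=read_camera("side");save(p3,"s2")
p3=read_camera("top");save(p3,"t2")
W=world(p3);r=silhouettes(p3,"lifter");print([(x["conf"],x["box"]) for x in r])
z=W[...,2];m=(z>.07)&(z<.14)&(W[...,0]>.34)&(W[...,0]<.41)&(W[...,1]>-.27)&(W[...,1]<-.13)
q=W[m];A=np.c_[q[:,:2],np.ones(len(q))];print(len(q),q.min(0),q.max(0))
b=q[q[:,1]>-.22]; print("blade plane",np.linalg.lstsq(np.c_[b[:,1]+.18,np.ones(len(b))],b[:,2],rcond=None)[0],cv2.minAreaRect((b[:,:2]*1000).astype(np.float32)))
E
```

```text
3.95 [ 0.373909   -0.28716385  0.11021568] [-1.0408927   0.65896903  0.04969108  1.5867033   0.33072122  0.42167349] [-0.52548537  0.61617897 -1.76031932] 0.017731518041526773
280 170 [ 0.3734 -0.2248  0.1015]
280 185 [ 0.3734 -0.2348  0.1015]
280 200 [ 0.3735 -0.2539  0.1234]
280 215 [ 0.3735 -0.2621  0.1238]
280 230 [ 0.3735 -0.2695  0.123 ]
280 245 [ 0.3735 -0.2771  0.1237]
280 260 [ 0.3735 -0.2842  0.1233]
280 275 [ 0.3735 -0.2912  0.124 ]
280 290 [ 0.3735 -0.2978  0.1235]
280 305 [ 0.3735 -0.3043  0.1235]
280 320 [ 0.3735 -0.3104  0.1222]
280 335 [ 0.3735 -0.3166  0.1228]
280 350 [ 0.3735 -0.3224  0.1228]
280 365 [ 0.3735 -0.3281  0.1236]
[(0.91, [265.4, 285.6, 79.5, 17.6])]
727 [ 0.35703332 -0.26934728  0.09751017] [ 0.39029559 -0.15336782  0.1268803 ]
blade plane [0.00691848 0.10184466] ((373.71337890625, -186.3111572265625), (65.94029998779297, 33.23755645751953), 89.8655014038086)
```

View pics/w2.png

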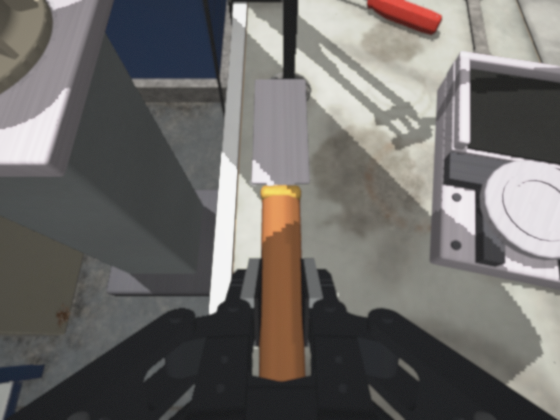

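View pics/s2.png

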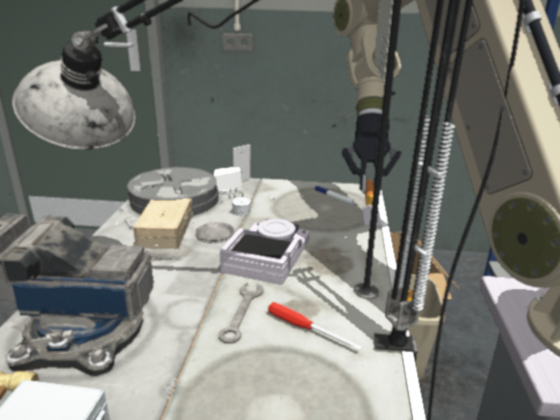

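```bash
cat >> h.py <<'E'
YAW=77.92;_a=np.radians(YAW); EX=np.array([np.cos(_a),np.sin(_a),0]);EY=np.array([-EX[1],EX[0],0]);O=np.array([.58109,-.18148,0])
def tcp_for(tip,th,tilt0=-40,y=1.,off=(4.8,11.9)):
    # tip: stand (x,z) mm of bottom front edge; th: blade angle deg (handle up); returns pos, Rot
    t=np.radians(th); c=(-140+off[0]); z=off[1]
    # lifter x axis in stand: (cos,-sin); z axis: (sin,cos)
    x_=tip[0]+c*np.cos(t)+z*np.sin(t); z_=tip[1]-c*np.sin(t)+z*np.cos(t)
    return O+EX*x_/1000+EY*y/1000+np.array([0,0,z_/1000]), Rt(YAW,tilt0+th)
E
python3 - <<'E'
from h import *
s=get_state()
for tip in [(-110,98.3),(-110,29.5),(-53,29.5)]:
    P,R=tcp_for(tip,0); print(P,*delta(P,R,s))
print(tcp_for((10,90),30)[0])
E
```

```text
[ 0.52879736 -0.4210411   0.1102    ] [ 15.55 -13.51   0.09] [ -0.14  -0.06 -12.11]
[ 0.52879736 -0.4210411   0.0414    ] [ 15.55 -13.51  -6.79] [ -0.14  -0.06 -12.11]
[ 0.54072617 -0.36530329  0.0414    ] [16.74 -7.94 -6.79] [ -0.14  -0.06 -12.11]
[ 0.55894655 -0.28016782  0.1679057 ]
```

Emit:
send_rows([
  [[4,-4,0,0,0,-3],[8,-8,0,0,0,-6],[12,-11,0,0,0,-9],[15.6,-13.5,0,0,0,-12.1],[15.6,-13.5,-2,0,0,-12.1],[15.6,-13.5,-5,0,0,-12.1],[15.6,-13.5,-5,0,0,-12.1],[15.6,-13.5,-5,0,0,-12.1],[15.6,-13.5,-5,0,0,-12.1]],
])

```text
clock: 5.05
tcp_pos: [0.5295, -0.4214, 0.0616]
orientation: [-0.215, 0.731, 0.591, 0.266]
wrist_force: [0.2, 1.0, -1.0]
finger_gap: 0.0171
```

```bash
python3 - <<'E'
from h import *
s=get_state();print(s["clock"],s["tcp_pos"],s["joint_pos"],s["wrist_force"],s["finger_gap"])
T=np.eye(4);T[:3,:3]=rot(s).as_matrix();T[:3,3]=s["tcp_pos"]
p=read_camera("wrist");save(p,"w3");W=world(p,T=T)
def st(W): return np.stack([(W-O)@EX*1000,(W-O)@EY*1000,W[...,2]*1000],-1)
q=st(W)
b=(p["z_map"]>0)&(abs(q[...,2]-52)<6)&(q[...,0]<-100)&(q[...,0]>-185)&(abs(q[...,1])<30)
print("blade",b.sum(),np.percentile(q[b],[1,50,99],axis=0).round(1),cv2.minAreaRect(q[b][:,:2].astype(np.float32)))
d=(p["z_map"]>0)&(q[...,2]>42)&(q[...,2]<50)&(q[...,0]>-90)&(q[...,0]<-3)&(abs(q[...,1])<44)
print("disc",d.sum(),cv2.minEnclosingCircle(q[d][:,:2].astype(np.float32)),np.median(q[d],0))
sd=(p["z_map"]>0)&(q[...,2]>15)&(q[...,2]<60)&(q[...,0]>-97)&(q[...,0]<110)&(abs(q[...,1])<80)
print("stand",cv2.minAreaRect(q[sd][:,:2].astype(np.float32)))
p3=read_camera("top");save(p3,"t3")
q=st(world(p3))
b=(abs(q[...,2]-52)<6)&(q[...,0]<-100)&(q[...,0]>-175)&(abs(q[...,1])<30)
print("blade top",b.sum(),np.percentile(q[b],[1,50,99],axis=0).round(1),cv2.minAreaRect(q[b][:,:2].astype(np.float32)))
print(delta(*tcp_for((-110,29.5),0),s))
E
```

```text
5.05 [ 0.52947708 -0.42136084  0.06162451] [-0.99763501  1.03397605  0.68896473  1.76264298  0.47151446  0.65214463] [ 0.17197446  1.0307974  -1.00523576] 0.017125766057370876
blade 5009 [[-184.3  -16.4   52.1]
 [-153.1    0.4   53.4]
 [-115.2   16.7   54.6]] ((-149.4296417236328, 0.16078758239746094), (71.17726135253906, 34.08213424682617), 0.25806087255477905)
disc 5183 ((-45.9552001953125, 2.485844373703003), 39.949729919433594) [-54.65681335   2.62379308  45.498281  ]
stand ((-52.580345153808594, 0.3131256103515625), (130.14437866210938, 84.1008071899414), 89.9487533569336)
blade top 395 [[-174.   -17.1   50.7]
 [-143.5   -0.4   54.3]
 [-111.9   16.1   57.5]] ((-142.92880249023438, -0.4070014953613281), (63.31306838989258, 33.6363525390625), 0.5563997030258179)
(array([-0.07,  0.03, -2.02]), array([-0.04,  0.  ,  0.  ]))
```

View pics/w3.png

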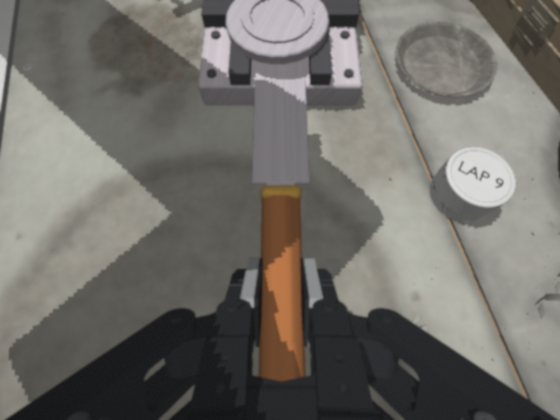

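View pics/t3.png

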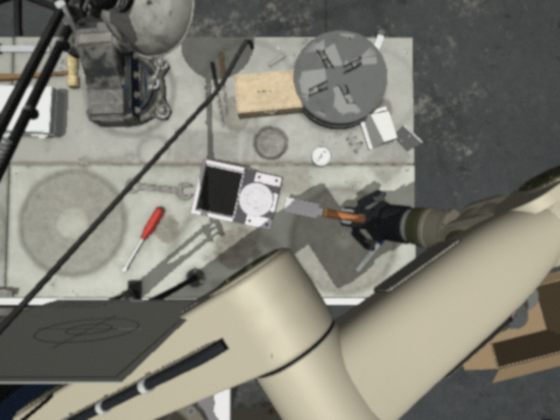

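```bash
python3 - <<'E'
from h import *
p=read_camera("top");W=world(p)
for u,v in [(280,255),(260,270),(300,265),(320,310),(240,285),(200,320),(160,350),(330,340),(420,270),(500,210),(550,180),(400,220)]: print(u,v,W[v,u].round(3))
E
```

```text
280 255 [ 0.469 -0.279  0.534]
260 270 [ 0.455 -0.259  0.552]
300 265 [ 0.456 -0.301  0.51 ]
320 310 [ 0.411 -0.321  0.53 ]
240 285 [ 0.441 -0.239  0.556]
200 320 [ 0.4   -0.194  0.528]
160 350 [ 0.356 -0.14   0.488]
330 340 [ 0.381 -0.331  0.537]
420 270 [ 0.448 -0.445  0.484]
500 210 [ 0.523 -0.577  0.422]
550 180 [ 0.561 -0.63   0.446]
400 220 [ 0.515 -0.506  0.218]
```

```bash
cat > k.py <<'E'
from h import *
D=[([-1.41259634,.313978,.0449695,1.30357,0,1.4312],[.16862,-.54919,.23042],None)]
def lat(j1,v): return -np.sin(j1)*v[0]+np.cos(j1)*v[1]
tzs=[np.array([0,0,-1.]),Rt(90,-40).as_matrix()[:,2],Rt(90,-40).as_matrix()[:,2],Rt(YAW,-40).as_matrix()[:,2]]
j1=[-1.412596,-1.030877,-1.040893,-.997635]
ps=[[.168625,-.549191,.230418],[.374834,-.276902,.119925],[.373909,-.287164,.110216],[.529477,-.421361,.061625]]
A=np.array([[1,lat(j,t)] for j,t in zip(j1,tzs)]);b=np.array([lat(j,p) for j,p in zip(j1,ps)])
(d,l5),res,_,_=np.linalg.lstsq(A,b,rcond=None)
def j1of(P,R):
    tz=R.as_matrix()[:,2]; w=np.array(P)-l5*tz; r=np.hypot(w[0],w[1]); return np.arctan2(w[1],w[0])-np.arcsin(d/r), w
if __name__=="__main__":
    print(d,l5,A@[d,l5]-b)
    for t in [0,-10,-20,-30]:
        for tip in [(-110,30),(-53,30),(-50,60),(-20,85),(0,88),(10,88),(20,80)]:
            P,R=tcp_for(tip,t); j,w=j1of(P,R); print(t,tip,P.round(3),"j1 %.3f"%j,w.round(3),"wr r %.3f"%np.hypot(w[0],w[1]))
E
python3 k.py
```

```text
0.07996938573958462 0.3003325557162104 [-2.96497740e-05  4.22062212e-05  6.39398354e-05 -7.64962826e-05]
0 (-110, 30) [ 0.529 -0.421  0.042] j1 -0.998 [ 0.488 -0.61   0.272] wr r 0.781
0 (-53, 30) [ 0.541 -0.365  0.042] j1 -0.944 [ 0.5   -0.554  0.272] wr r 0.747
0 (-50, 60) [ 0.541 -0.362  0.072] j1 -0.941 [ 0.501 -0.551  0.302] wr r 0.745
0 (-20, 85) [ 0.548 -0.333  0.097] j1 -0.910 [ 0.507 -0.522  0.327] wr r 0.728
0 (0, 88) [ 0.552 -0.313  0.1  ] j1 -0.888 [ 0.511 -0.502  0.33 ] wr r 0.717
0 (10, 88) [ 0.554 -0.304  0.1  ] j1 -0.877 [ 0.514 -0.492  0.33 ] wr r 0.711
0 (20, 80) [ 0.556 -0.294  0.092] j1 -0.866 [ 0.516 -0.483  0.322] wr r 0.706
-10 (-110, 30) [ 0.529 -0.421  0.018] j1 -1.031 [ 0.481 -0.646  0.211] wr r 0.805
-10 (-53, 30) [ 0.541 -0.365  0.018] j1 -0.980 [ 0.493 -0.59   0.211] wr r 0.769
-10 (-50, 60) [ 0.541 -0.362  0.048] j1 -0.977 [ 0.493 -0.587  0.241] wr r 0.767
-10 (-20, 85) [ 0.548 -0.333  0.073] j1 -0.948 [ 0.499 -0.558  0.266] wr r 0.749
-10 (0, 88) [ 0.552 -0.313  0.076] j1 -0.927 [ 0.504 -0.538  0.269] wr r 0.737
-10 (10, 88) [ 0.554 -0.304  0.076] j1 -0
[... 546 characters left out ...]
.3    0.053] j1 -0.944 [ 0.5   -0.554  0.203] wr r 0.747
-20 (20, 80) [ 0.557 -0.29   0.045] j1 -0.934 [ 0.502 -0.544  0.195] wr r 0.741
-30 (-110, 30) [ 0.531 -0.409 -0.027] j1 -1.064 [ 0.472 -0.685  0.075] wr r 0.832
-30 (-53, 30) [ 0.543 -0.353 -0.027] j1 -1.016 [ 0.484 -0.629  0.075] wr r 0.794
-30 (-50, 60) [ 0.544 -0.35   0.003] j1 -1.013 [ 0.485 -0.626  0.105] wr r 0.792
-30 (-20, 85) [ 0.55  -0.321  0.028] j1 -0.986 [ 0.491 -0.597  0.13 ] wr r 0.773
-30 (0, 88) [ 0.554 -0.302  0.031] j1 -0.967 [ 0.495 -0.578  0.133] wr r 0.761
-30 (10, 88) [ 0.556 -0.292  0.031] j1 -0.958 [ 0.497 -0.568  0.133] wr r 0.755
-30 (20, 80) [ 0.559 -0.282  0.023] j1 -0.948 [ 0.499 -0.558  0.125] wr r 0.749
```

Emit:
send_rows([
  [[-0.1,0,-1,0,0,0],[-0.1,0,-2.05,0,0,0],[-0.1,0,-2.05,0,0,0],[0.2,1.4,-2.05,0,0,0],[0.5,2.8,-2.05,0,0,0],[0.8,4.2,-2.05,0,0,0],[1.1,5.6,-2.05,0,0,0],[1.1,5.6,-2.05,0,0,0],[1.1,5.6,-2.05,0,0,0]],
])

```text
clock: 6.1
tcp_pos: [0.5407, -0.3657, 0.0398]
orientation: [-0.215, 0.731, 0.591, 0.266]
wrist_force: [0.5, -0.5, -0.2]
finger_gap: 0.0175
```

```bash
python3 - <<'E'
from k import *
s=get_state();print(s["clock"],s["tcp_pos"],s["joint_pos"],s["wrist_force"],s["finger_gap"])
P,R=tcp_for((-53,29.3),0);print(delta(P,R,s),j1of(s["tcp_pos"],rot(s))[0])
p=read_camera("wrist");save(p,"w4")
p=read_camera("side");save(p,"s4");cv2.imwrite("pics/s4c.png",cv2.resize(p["img"][160:320,180:420,::-1],None,fx=3,fy=3))
def row(tipx,topz,th):
    t=np.radians(th); # top corner -> bottom corner
    P,R=tcp_for((tipx-3*np.sin(t),topz-3*np.cos(t)),th); return P,R
r=50
for th in [5,10,15,20,30,40,50,60,70,80,90]:
    t=np.radians(th); a=max(-6*np.tan(t),-9*np.sin(t)) if th<90 else -9; a=min(a,-2)
    P,R=row(a-r*np.cos(t),36+r*np.sin(t),-12*min(1,th/60)); d,w=delta(P,R,s); print(th,d,w,"j1 %.3f"%j1of(P,R)[0])
for x in [-5,0,5,10,15]:
    P,R=row(x,87,-12); d,w=delta(P,R,s); print(x,d,w,"j1 %.3f"%j1of(P,R)[0])
E
```

```text
6.1 [ 0.54068479 -0.36570822  0.03984811] [-0.94388815  0.95402695  0.4712327   1.60029903  0.49775053  0.70435169] [ 0.49866002 -0.51942378 -0.18969298] 0.017519838358578337
(array([0.  , 0.04, 0.14]), array([-0.02, -0.01, -0.03])) -0.9439321484497748
5 [0.03 0.14 0.7 ] [ 0.96 -0.22 -0.03] j1 -0.947
10 [0.04 0.19 0.9 ] [ 1.94 -0.43 -0.03] j1 -0.950
15 [0.05 0.28 1.09] [ 2.91 -0.64 -0.03] j1 -0.953
20 [0.08 0.39 1.27] [ 3.89 -0.85 -0.03] j1 -0.956
30 [0.13 0.63 1.59] [ 5.85 -1.27 -0.03] j1 -0.960
40 [0.21 0.99 1.83] [ 7.8  -1.68 -0.03] j1 -0.964
50 [0.31 1.46 1.97] [ 9.76 -2.1  -0.03] j1 -0.966
60 [0.45 2.12 2.  ] [11.72 -2.52 -0.03] j1 -0.966
70 [0.6  2.83 2.37] [11.72 -2.52 -0.03] j1 -0.959
80 [0.77 3.62 2.6 ] [11.72 -2.52 -0.03] j1 -0.951
90 [0.95 4.45 2.67] [11.72 -2.52 -0.03] j1 -0.942
-5 [1.03 4.84 2.77] [11.72 -2.52 -0.03] j1 -0.938
0 [1.14 5.33 2.77] [11.72 -2.52 -0.03] j1 -0.933
5 [1.24 5.82 2.77] [11.72 -2.52 -0.03] j1 -0.928
10 [1.35 6.31 2.77] [11.72 -2.52 -0.03] j1 -0.923
15 [1.45 6.8  2.77] [11.72 -2.52 -0.03] j1 -0.918
```

View pics/w4.png

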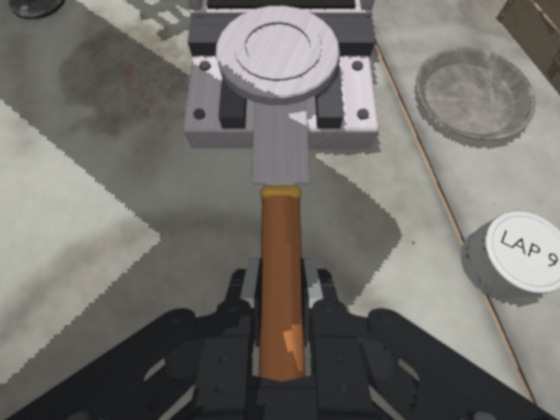

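View pics/s4c.png

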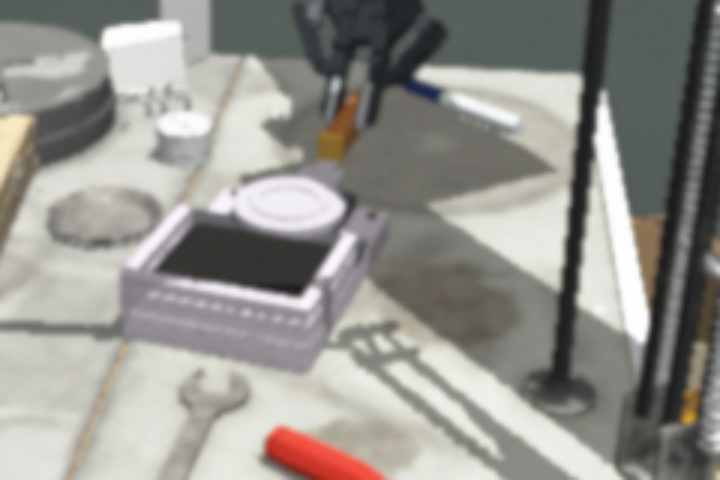

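Emit:
send_rows([
  [[0,0.1,0.4,0,0,0],[0,0.1,0.7,1.0,-0.2,0],[0,0.2,0.9,1.9,-0.4,0],[0,0.3,1.1,2.9,-0.6,0],[0.1,0.4,1.3,3.9,-0.8,0],[0.1,0.5,1.45,4.9,-1.1,0],[0.1,0.6,1.6,5.9,-1.3,0],[0.2,0.8,1.72,6.8,-1.5,0],[0.2,1.0,1.85,7.8,-1.7,0],[0.2,1.0,1.85,7.8,-1.7,0],[0.2,1.0,1.85,7.8,-1.7,0]],
])

```text
clock: 7.3
tcp_pos: [0.5427, -0.3558, 0.0582]
orientation: [-0.256, 0.71, 0.574, 0.316]
wrist_force: [-0.4, -0.6, -1.0]
finger_gap: 0.0175
```

```bash
cat > look.py <<'E'
from k import *
import sys
n=sys.argv[1]
s=get_state();print(s["clock"],s["tcp_pos"],s["joint_pos"].round(3),s["wrist_force"],s["finger_gap"])
p=read_camera("wrist");save(p,"w"+n)
T=np.eye(4);T[:3,:3]=rot(s).as_matrix();T[:3,3]=s["tcp_pos"]
p3=read_camera("side");a=cv2.resize(p3["img"][170:290,210:390,::-1],None,fx=2.2,fy=2.2);b=p["img"][:264,100:480,::-1]
cv2.imwrite("pics/c"+n+".png",np.hstack([a[:264],b]))
t=read_camera("top"); W=world(t); q=np.stack([(W-O)@EX*1000,(W-O)@EY*1000,W[...,2]*1000],-1)
m=(abs(q[...,1])<50)&(q[...,0]>-90)&(q[...,0]<95)&(q[...,2]>48)&(q[...,2]<140)
d=q[m]; print("top pts",len(d),d.min(0).round(),d.max(0).round())
for x in range(-90,95,10):
    e=d[(d[:,0]>=x)&(d[:,0]<x+10)]
    if len(e): print(x,len(e),np.percentile(e,[5,50,95],axis=0).round(0)[:,1:].tolist())
E
python3 look.py 5
```

```text
7.3 [ 0.54274505 -0.35576382  0.05818317] [-0.964  1.035  0.588  1.773  0.573  0.62 ] [-0.43456859 -0.59239932 -0.97664704] 0.01752039608394092
top pts 1014 [-90. -50.  48.] [95. 49. 94.]
-90 64 [[-14.0, 61.0], [1.0, 63.0], [16.0, 66.0]]
-80 65 [[-14.0, 63.0], [1.0, 64.0], [16.0, 67.0]]
-70 76 [[-14.0, 63.0], [2.0, 67.0], [16.0, 91.0]]
-60 111 [[-24.0, 81.0], [2.0, 86.0], [29.0, 91.0]]
-50 140 [[-31.0, 76.0], [3.0, 81.0], [36.0, 86.0]]
-40 139 [[-33.0, 68.0], [3.0, 74.0], [39.0, 78.0]]
-30 136 [[-34.0, 62.0], [1.0, 66.0], [37.0, 70.0]]
-20 124 [[-28.0, 55.0], [3.0, 59.0], [34.0, 64.0]]
-10 66 [[-22.0, 48.0], [4.0, 53.0], [27.0, 57.0]]
0 1 [[8.0, 50.0], [8.0, 50.0], [8.0, 50.0]]
40 1 [[-3.0, 48.0], [-3.0, 48.0], [-3.0, 48.0]]
90 91 [[-44.0, 49.0], [2.0, 52.0], [45.0, 54.0]]
```

View pics/c5.png

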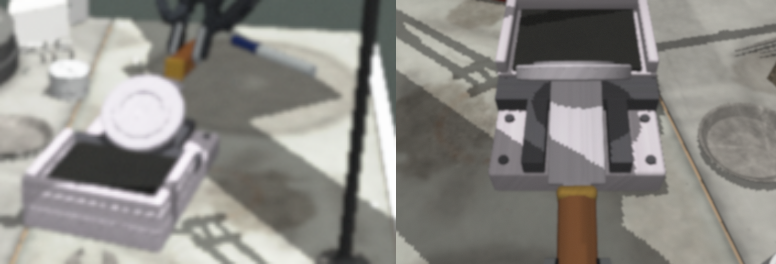

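Emit:
send_rows([
  [[0,0.25,0.08,1.0,-0.2,0],[0.1,0.5,0.14,2.0,-0.4,0],[0.2,0.8,0.18,3.0,-0.6,0],[0.25,1.1,0.22,3.9,-0.8,0],[0.3,1.45,0.38,3.9,-0.8,0],[0.4,1.8,0.55,3.9,-0.8,0],[0.5,2.2,0.7,3.9,-0.8,0],[0.55,2.5,0.8,3.9,-0.8,0],[0.55,2.5,0.8,3.9,-0.8,0],[0.55,2.5,0.8,3.9,-0.8,0]],
])

```text
clock: 8.45
tcp_pos: [0.5483, -0.3305, 0.0667]
orientation: [-0.275, 0.699, 0.565, 0.341]
wrist_force: [0.1, -1.2, 0.2]
finger_gap: 0.0175
```

```bash
python3 look.py 6
```

```text
8.45 [ 0.54834804 -0.33053689  0.06667981] [-0.951  1.045  0.576  1.814  0.62   0.593] [ 0.08515384 -1.18823434  0.18703118] 0.01748303472094324
top pts 839 [-90. -50.  48.] [ 95.  49. 121.]
-90 65 [[-14.0, 71.0], [0.0, 73.0], [15.0, 76.0]]
-80 65 [[-15.0, 73.0], [0.0, 75.0], [16.0, 78.0]]
-70 65 [[-15.0, 74.0], [0.0, 77.0], [16.0, 80.0]]
-60 69 [[-15.0, 77.0], [1.0, 79.0], [16.0, 82.0]]
-50 68 [[-14.0, 79.0], [0.0, 81.0], [15.0, 84.0]]
-40 67 [[-15.0, 81.0], [2.0, 84.0], [16.0, 86.0]]
-30 135 [[-23.0, 83.0], [3.0, 113.0], [31.0, 119.0]]
-20 117 [[-32.0, 89.0], [5.0, 104.0], [39.0, 115.0]]
-10 88 [[-30.0, 61.0], [3.0, 74.0], [34.0, 88.0]]
0 9 [[-9.0, 53.0], [9.0, 59.0], [26.0, 61.0]]
90 91 [[-44.0, 49.0], [-1.0, 52.0], [45.0, 54.0]]
```

View pics/c6.png

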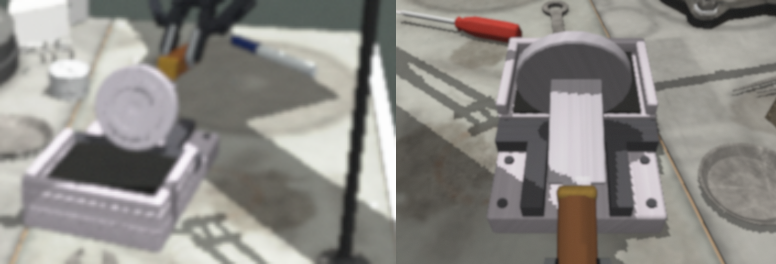

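Emit:
send_rows([
  [[0.05,0.25,0,0,0,0],[0.1,0.5,0.1,0,0,0],[0.15,0.75,0.1,0,0,0],[0.2,1.0,0.1,0,0,0],[0.25,1.2,0.1,0,0,0],[0.3,1.4,0.1,0,0,0],[0.35,1.6,0.1,0,0,0],[0.4,1.8,0.1,0,0,0],[0.45,2.0,0.1,0,0,0],[0.5,2.3,0.1,0,0,0],[0.5,2.5,0.1,0,0,0],[0.6,2.7,0.1,0,0,0]],
])

```text
clock: 9.8
tcp_pos: [0.5542, -0.3035, 0.0673]
orientation: [-0.276, 0.699, 0.565, 0.341]
wrist_force: [-0.5, -0.1, -1.3]
finger_gap: 0.0173
```

```bash
python3 look.py 7
```

```text
9.8 [ 0.55416315 -0.3035367   0.06733675] [-0.923  1.002  0.49   1.755  0.639  0.619] [-0.5207961  -0.08266883 -1.31653015] 0.017276840494602222
top pts 1570 [-90. -49.  48.] [95. 49. 92.]
-90 40 [[-9.0, 76.0], [1.0, 88.0], [9.0, 92.0]]
-80 31 [[-8.0, 67.0], [-0.0, 70.0], [7.0, 73.0]]
-70 56 [[-15.0, 69.0], [-0.0, 72.0], [15.0, 75.0]]
-60 66 [[-15.0, 72.0], [0.0, 74.0], [15.0, 77.0]]
-50 66 [[-15.0, 73.0], [0.0, 76.0], [15.0, 79.0]]
-40 68 [[-15.0, 75.0], [0.0, 78.0], [15.0, 81.0]]
-30 68 [[-15.0, 78.0], [0.0, 80.0], [15.0, 83.0]]
-20 69 [[-15.0, 80.0], [-0.0, 83.0], [15.0, 85.0]]
-10 70 [[-15.0, 82.0], [1.0, 85.0], [15.0, 87.0]]
0 61 [[-15.0, 84.0], [0.0, 87.0], [16.0, 89.0]]
10 65 [[-19.0, 51.0], [5.0, 54.0], [27.0, 57.0]]
20 118 [[-25.0, 51.0], [4.0, 54.0], [33.0, 56.0]]
30 139 [[-30.0, 51.0], [3.0, 54.0], [36.0, 57.0]]
40 145 [[-33.0, 52.0], [4.0, 54.0], [39.0, 57.0]]
50 146 [[-32.0, 52.0], [2.0, 54.0], [38.0, 57.0]]
60 129 [[-29.0, 52.0], [3.0, 54.0], [34.0, 56.0]]
70 104 [[-22.0, 52.0], [4.0, 54.0], [29.0, 56.0]]
80 41 [[-12.0, 51.0], [2.0, 54.0], [21.0, 57.0]]
90 88 [[-45.0, 49.0], [1.0, 52.0], [45.0, 54.0]]
```

View pics/c7.png

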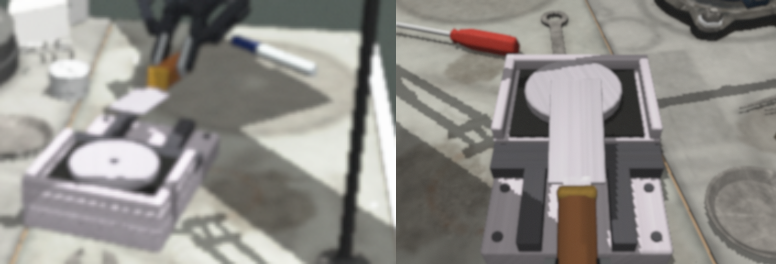

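Emit:
send_rows([
  [[-0.4,-2,1,0,0,0],[-1.0,-5,2,-2,0.4,0],[-1.8,-8.5,3.5,-6,1.2,0],[-2.5,-11.7,4.5,-11.7,2.5,0],[-2.5,-11.7,4.5,-11.7,2.5,0],[-2.5,-11.7,4.5,-11.7,2.5,0],[-2.5,-11.7,4.5,-11.7,2.5,0]],
])

```text
clock: 10.65
tcp_pos: [0.529, -0.4195, 0.1113]
orientation: [-0.217, 0.73, 0.59, 0.266]
wrist_force: [1.2, -0.3, -1.2]
finger_gap: 0.018
```

```bash
python3 - <<'E'
from h import *
s=get_state();print(s["clock"],s["tcp_pos"])
print(delta([.374,-.285,.11],Rt(90,-40),s))
E
```

```text
10.65 [ 0.52899774 -0.4195178   0.11131163]
(array([-15.5 ,  13.45,  -0.13]), array([-0.2 , -0.1 , 12.06]))
```

Emit:
send_rows([
  [[-4,3,0,0,0,3],[-8,6,0,0,0,6],[-12,10,0,0,0,9],[-15.5,13.4,0,-0.2,-0.1,12],[-15.5,13.4,0,-0.2,-0.1,12.1],[-15.5,13.4,0,-0.2,-0.1,12.1],[-15.5,13.4,-5,-0.2,-0.1,12.1],[-15.5,13.4,-5,-0.2,-0.1,12.1],[-15.5,13.4,-5,-0.2,-0.1,12.1],[-15.5,13.4,-5,-0.2,-0.1,12.1]],
])

```text
clock: 11.65
tcp_pos: [0.3749, -0.2874, 0.0633]
orientation: [-0.24, 0.664, 0.665, 0.242]
wrist_force: [-0.8, 0.9, -0.7]
finger_gap: 0.0174
```

```bash
python3 - <<'E'
from h import *
s=get_state();print(s["clock"],s["tcp_pos"],delta([.374,-.285,.0119],Rt(90,-40),s),s["wrist_force"])
p=read_camera("wrist");save(p,"w8")
T=np.eye(4);T[:3,:3]=rot(s).as_matrix();T[:3,3]=s["tcp_pos"];W=world(p,T=T)
z=W[...,2]
h=(p["z_map"]>0)&(z>.066)&(z<.085)&(abs(W[...,0]-.374)<.007)&(W[...,1]<-.24)&(W[...,1]>-.335)
b=(p["z_map"]>0)&(z>.043)&(z<.06)&(abs(W[...,0]-.374)<.02)&(W[...,1]>-.225)&(W[...,1]<-.14)
for m in (h,b):
    q=W[m]; c=np.linalg.lstsq(np.c_[q[:,0]-.374,q[:,1]+.25,np.ones(len(q))],q[:,2],rcond=None)[0]; print(m.sum(),c,np.percentile(q,[1,99],axis=0).round(4))
E
```

```text
11.65 [ 0.37494564 -0.28742017  0.06332541] (array([-0.09,  0.24, -5.14]), array([ 0.17,  0.14, -0.01])) [-0.78155818  0.89152132 -0.69970613]
5935 [ 0.06576607 -0.00166175  0.07578928] [[ 0.3671 -0.3331  0.0738]
 [ 0.3808 -0.2474  0.0776]]
4826 [ 0.00282151 -0.00345573  0.05497289] [[ 0.3581 -0.2244  0.0535]
 [ 0.3913 -0.1573  0.0561]]
```

Emit:
send_rows([
  [[0,0,-2.5,0,0,0],[0,0,-4,0,0,0],[0,0,-4.7,0,0,0],[0,0,-5.1,0,0,0],[0,0,-5.1,0,0,0],[0,0,-5.1,0,0,0],[0,0,-5.1,0,0,0]],
])

```text
clock: 12.4
tcp_pos: [0.3743, -0.2869, 0.0119]
orientation: [-0.24, 0.664, 0.665, 0.241]
wrist_force: [-1.2, -0.8, 1.5]
finger_gap: 0.0179
```

Emit:
send_rows([
  [[0,0,0,0,0,0],[0,0,0,0,0,0],[0,0,0,0,0,0],[0,0,0,0,0,0],[0,0,0,0,0,0],[0,0,0,0,0,0],[0,-0.6,0.8,0,0,0],[0,-2.5,3,0,0,0],[0,-5,6,0,0,0],[0,-8,10,0,0,0],[0,-8,12,0,0,0],[0,-8,12,0,0,0]],
], jaw=-0.1)

```text
clock: 13.6
tcp_pos: [0.3748, -0.3692, 0.1345]
orientation: [-0.237, 0.665, 0.666, 0.241]
wrist_force: [0.2, 0.2, -0.3]
finger_gap: 0.0388
```

```bash
python3 look.py 9; python3 - <<'E'
from h import *
p=read_camera("top");save(p,"t9");W=world(p);z=W[...,2]
print([(r["conf"],r["box"]) for r in silhouettes(p,"lifter")[:1]])
h=(z>.014)&(z<.05)&(W[...,0]>.34)&(W[...,0]<.41)&(W[...,1]<-.22)&(W[...,1]>-.36)
b=(z>-.01)&(z<.02)&(abs(W[...,0]-.374)<.013)&(W[...,1]>-.215)&(W[...,1]<-.155)
print(cv2.minAreaRect((W[h][:,:2]*1000).astype(np.float32)),np.median(W[h],0),np.median(W[b],0))
p=read_camera("side");save(p,"s9")
W=world(p); 
for t in ["tin","dish","disc"]:
    for r in silhouettes(p,t)[:1]: print(t,r["conf"],r["box"],np.median(W[r["mask"]],0).round(3))
E
```

```text
13.6 [ 0.37478836 -0.36920191  0.13449943] [-1.102  0.764  0.314  1.753  0.296  0.371] [ 0.20379792  0.15384145 -0.33245648] 0.03883715930071657
top pts 1006 [  8. -49.  48.] [95. 49. 59.]
0 7 [[-3.0, 51.0], [3.0, 54.0], [9.0, 56.0]]
10 87 [[-17.0, 51.0], [4.0, 54.0], [25.0, 57.0]]
20 124 [[-25.0, 52.0], [3.0, 54.0], [34.0, 57.0]]
30 135 [[-31.0, 51.0], [2.0, 54.0], [36.0, 57.0]]
40 146 [[-32.0, 52.0], [3.0, 54.0], [38.0, 56.0]]
50 142 [[-32.0, 52.0], [3.0, 54.0], [38.0, 56.0]]
60 130 [[-29.0, 51.0], [3.0, 54.0], [35.0, 57.0]]
70 107 [[-23.0, 52.0], [3.0, 54.0], [29.0, 57.0]]
80 40 [[-12.0, 51.0], [3.0, 54.0], [21.0, 56.0]]
90 88 [[-45.0, 49.0], [-0.0, 52.0], [44.0, 54.0]]
[(0.75, [270.1, 277.2, 77.9, 12.8])]
((376.4656066894531, -292.25640869140625), (18.913681030273438, 100.78050994873047), 1.200248122215271) [ 0.37751717 -0.29206614  0.02427625] [ 0.373108   -0.18534779  0.0039095 ]
tin 0.68 [244.1, 208.5, 15.8, 15.6] [ 0.67  -0.361  0.023]
disc 0.87 [262.1, 246.5, 42.6, 28.3] [ 0.584 -0.127  0.053]
```

View pics/t9.png

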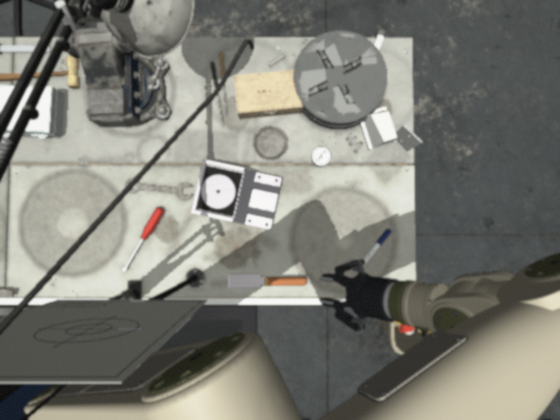

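View pics/c9.png

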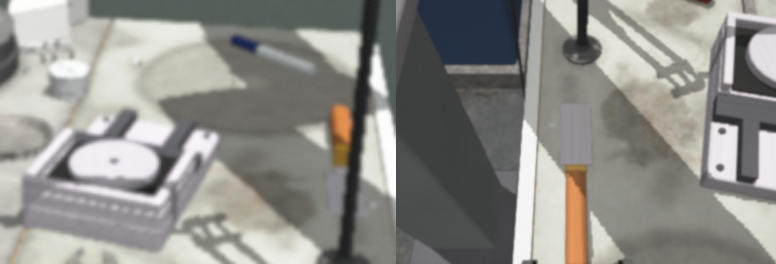

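```bash
python3 -c "
from workcell import *
print(hand_in())"
```

```text
the job is handed in; nothing more can be done
None
```

The disc is turned over and lies ring down on the mat. I handed the job in at about 14 s of the 45 s allowed; no verdict came back.

**What I did:** I gripped the lifter handle with the tool leaning 40°, which kept the arm to the right of the pole and lamp arm. I slid the blade along the slot and under the disc, tipped the disc up with the blade tip and pushed it over the step. Then I laid the lifter back near where I found it.

**Last checks before handing in:**
- **Disc:** it lies flat on the mat, centre about 46 mm beyond the step and 3 mm off the midline. Its upper face is at about 54 mm, against 53 mm expected for ring down. The earlier pictures show it held on the blade at roughly 36° and 75° on the way up.
- **Lifter:** it is flat on the bench, right way up and clear of the stand. Its handle top is at 24 mm and its blade at about 4 mm. It rests about 10 mm from its starting spot.
- **Bystanders:** the tin was measured again and is within about 1 mm of its first position. The marker and dish look unmoved in the top picture, but I did not measure them: the network gave no result for the dish, and I did not query the marker.
- **Contact:** wrist force stayed within about 7 N wherever I read it. The pictures show the gripper and arm clear of the disc throughout.

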